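Reset the tripped grinder starter

TASK

The bench grinder's starter box has tripped. Pull its lever fully to off (towards the box's front, the robot's side), then take the probe with the D-shaped handle from the rack and, with its pin, press the recessed reset button fully down and hold it there for at least half a second. Then hang the probe by its handle on the hook stand and let go of it, and after that push the lever fully back to on; use only the probe on the button and do not push the scriber, spray can, jar or roll out of place.

Things in the scene. Friction and masses are not known exactly. Their poses are not given: they have to be found in the camera images.
- starter: Grey low starter box fixed to the bench, 150 (x) x 200 (y) x 75 mm high. Origin: centre of its underside; x points from its front (the robot's side) to its rear, y to its left seen from the robot, z up. On its flat top: the lever 50 mm to +y of the centre, the round reset well 50 mm to -y, a small amber pilot lamp at the rear edge.
- switch_tip (a point): Centre of the lever's round black knob, 26 mm diameter, on a steel rod 10 mm thick. The pivot axis is along the box's y, 97 mm over the bench, at box x 0, y +50 mm, in a block 70 x 50 x 25 mm high on the box. Knob centre 80 mm from the pivot: 38 mm to the box's -x of it when off, to +x when on, 167 mm over the bench at both ends, 177 mm midway. About 1 N at the knob moves it.
- switch (a joint): Lever angle in rad: 0 = fully off, leaning to the box's front (-x); 1.0 = fully on, leaning to its rear (+x). Stops at both ends; stays where left by friction. Starts on. Counts as off below 0.2, as on above 0.8.
- well_mouth (a point): Centre of the mouth of the round reset well, in the plane of the box's top (75 mm over the bench). Well bore 25 mm diameter, slightly chamfered; axis vertical. The white button at its bottom is 18 mm in diameter, and its top lies 20 mm below the mouth when not pressed.
- reset (a joint): Travel of the reset button, m: 0 = up, 0.006 = fully down. It springs back; about 1.5 N starts it and 5.6 N holds it fully down.
- probe_center (a point): Centre of the probe's black square grip, 28 x 28 x 75 mm, sides along its x and y, z up along the tool. The probe, 150 mm long, 0.2 kg, stands in a hole of the rack, the grip's lower end resting on the rack's top. Below the grip a steel pin, 10 mm diameter, 75 mm long. A D-shaped handle of flat steel strap, 24 mm wide along y, 6 mm thick, stands out on the +x side only, in the x-z plane, to 59 mm from the axis.
- probe_tip (a point): Centre of the flat end of the probe's pin, 112.5 mm below the grip's centre; axes as the probe's.
- probe_eye (a point): Middle of the opening of the probe's D handle, 34 mm to the probe's +x from its axis and 6.5 mm above the grip's centre. The opening is 38 mm wide (x, grip to outer bar) and 54 mm high (z) in its middle, 27 mm each way from this point; its top bar is an arch, 12 mm lower beside the grip, with its peak straight above this point. The opening's axis is the probe's y.
- probe: The probe as a whole; origin at the pin's tip, axes as above.
- rack: Dark steel tool rack fixed to the bench, 70 (x) x 170 (y) x 90 mm high, origin: centre of its underside. Its top sheet has two 19 mm holes, at y = -55 and +55 mm; the probe stands in one, the scriber in the other.
- hook_seat (a point): Middle of the hook arm, on its upper surface, 206 mm over the bench: where the handle should hang. The arm is a level round bar 12 mm thick along x; its end, 55 mm to -x of this point, turns up to 14 mm above this point. At 57 mm to +x stands the post, 16 mm diameter, 206 mm high, on a 130 x 110 x 12 mm foot. x points from the arm's tip to the post, z up.
- hook: The hook stand, fixed to the bench; origin at the centre of its foot's underside, axes as those of hook_seat, which lies at (-12, 0, 206) mm in it.
- scriber: Bystander: scriber with round wooden handle, upright in the rack's other hole; top 167 mm above the bench; origin at its lower tip.
- spray: Bystander: upright grey spray can, 60 mm diameter, 180 mm high; origin: centre of underside.
- jar: Bystander: jar 64 mm diameter, 80 mm high; origin: centre of underside.
- tape: Bystander: grey roll, 90 mm diameter, 30 mm high; origin: centre of underside.
Things that resemble listed ones, but are neither listed nor needed, are in the scene too. What is shaped like the hook but purple or yellow is not meant.

How it is judged:
By the outcome, as a careful person would: the job done as asked, in the order asked, and still so for the second after the job is handed in, with the robot touching nothing.
It also fails if it takes over 72 s, if anything falls off the work surface, if the arm or the gripper's body presses on something with over 40 N, if the wrist force passes 120 N, or if a joint passes its speed limit or range.

ROBOT

A 6-joint arm with a two-finger parallel gripper is mounted at the origin on the work surface. World frame = base frame: x ahead of the robot, y to its left, z up, the work surface at z = 0. Lengths are in m, angles in rad, forces in N, time in s.
With the tool pointing down it reaches from about 0.225 to 0.875 m from the base axis. Payload 3.4 kg.
Tool frame: the origin (TCP) lies where the fingers leave the gripper's body, on its centre line; the fingertips stand 73 mm ahead of it and the grasp point (between the pads) lies 54 mm ahead of it; z points along the fingers, y is the line along which they close (so a half turn about z gives the same grasp; the last joint's range is limited). The gripper opens to 85 mm and grips with 20 to 120 N. Pads are 22 mm wide; open, the fingers measure 114 mm over their backs; the gripper's body (76 mm by 85 mm) begins 54 mm behind the grasp point. The pads swing forward as they close: fully open they stand 13 mm farther back than shut.
Start: joints at [1.012, 0.276, 1.505, -0, 1.361, -0.121], TCP at [0.244, 0.521, 0.304] pointing down, gripper open.
Joint ranges: [-2.89, 2.89], [-0.75, 2.08], [0.22, 2.7], [-1.18, 4.32], [0.11, 2.71], [-2.7, 2.7]. Speed limits (rad/s): [2.57, 2.57, 3.14, 3.14, 3.14, 3.14].

INTERFACE

Orientations are given as a unit quaternion [x, y, z, w].
In Python, from rig import arm gives the robot as it stands.
- The arm moves only by the shell command python3 -m inch 'ROWS' [OPENING]. ROWS is JSON, a list of rows, each an object with "delta_pos": the shift along the tool's x, y, z in mm, a list of three; "turn": the turn about the tool's z in degrees. In form: [{"delta_pos": [x, y, z], "turn": turn}, ...]. A call has 1 to 12 rows; each row shifts and turns the commanded pose from where the row before left it, along the tool's axes as they then stand; what a row does not reach is not made up. A row lasts 1/12 s, in which the tool goes at most 41.7 mm and 7.16 degrees, less where a joint would pass 70% of its speed; a pose out of reach is approached as far as the arm can. A call is refused whole if a number of a shift passes 41.7 or a number of a turn 7.16, either way. A call with a gripper value outside its range is refused whole. OPENING is the closure, from 0 (fully open) to 1 (shut), set as the call begins (- or left out, the last holds). The fingers move at their own pace and stop on an object; the grip force is fixed at half the most. Time passes only in rows, so rows that do not move let the fingers close. It gives the time, the measured TCP pose, the force, the opening and the grip force at its end, in the units of the state.
- arm.state(): the state, without advancing time (a new reading comes with each control period).
- arm.capture(name): name is "scene" or "top" or "wrist"; returns a dict with "img" (420x560x3 uint8, red, green, blue), "z_map" (420x560 float32, m along the optical axis (not along the pixel's ray), 0 where there is no reading), "intrinsics" (3x3 intrinsics, pixels), "k1" (the pictures are not rectified: a ray, as slopes to the right and down, at radius r is drawn at 1 + k1 r^2 times it, then the intrinsics apply), "T" (4x4, takes a point from camera to world coordinates); the wrist camera has in their place "T_tool_cam" (4x4, takes a point from camera to tool coordinates, whose origin is the TCP and whose axes are the flange's). Camera axes: x right, y up, looking along -z (the intrinsics and any distortion apply to the point x, -y, -z); pixel columns grow to the right and rows downward; lengths in m; the calibration is good to about 2 mm. A picture is of the moment at which its call begins: read the wrist's pose just before it.
- arm.job_done(): hands the job in; it is judged then, once.
The state is a dict: "time_s": time; "qpos": joint angles; "qvel": joint speeds; "joint_torque": joint torques, N m; "tool_pos": TCP position; "ee_rot": TCP orientation; "force": force on the tool from outside, world axes, zero at the start; "wrist_torque": the same for the moment, N m; "width": finger opening in m; "grip_force": force on a finger pad.
Only numpy, scipy, OpenCV 4.12 (cv2) and the standard library are available. Lean on these libraries where they do the work, as an engineer would, in place of code of your own. Each camera call takes 0.05 s, during which the arm holds its last target. There are 200 camera calls.

## Working session

There is one attempt and no reset: what is moved stays moved. The work goes in short steps, Python scripts to look and compute and a shell command to move; the robot and the scene stay as the last step left them, time stands still between calls to the robot, and variables do not carry over. Pictures are saved under pics/ and viewed, at most 10 in all, crops included, and the job is handed in when it is done.

```bash
ls; mkdir -p pics; cat > h.py <<'E'
import numpy as np, cv2
from rig import arm
def save(c,n,box=None,s=1):
    im=c["img"][...,::-1]
    if box: im=im[box[1]:box[3],box[0]:box[2]]
    cv2.imwrite("pics/"+n,cv2.resize(im,None,fx=s,fy=s,interpolation=cv2.INTER_CUBIC))
def TW(c,st=None):
    if "T" in c: return c["T"]
    from scipy.spatial.transform import Rotation as R
    M=np.eye(4);M[:3,:3]=R.from_quat(st["ee_rot"]).as_matrix();M[:3,3]=st["tool_pos"]
    return M@c["T_tool_cam"]
def rays(c,uv,T):
    uv=np.array(uv,float).reshape(-1,1,2)
    p=cv2.undistortPoints(uv,c["intrinsics"],np.array([c["k1"],0,0,0,0.])).reshape(-1,2)
    d=np.c_[p[:,0],-p[:,1],-np.ones(len(p))]
    return T[:3,3],d@T[:3,:3].T,d
def onz(c,uv,z,T):
    o,d,_=rays(c,uv,T); return o+d*((z-o[2])/d[:,2])[:,None]
def cloud(c,T):
    h,w=c["z_map"].shape
    uv=np.stack(np.meshgrid(np.arange(w),np.arange(h)),-1).reshape(-1,2)
    o,d,_=rays(c,uv,T)
    P=o+d*c["z_map"].reshape(-1,1); P[c["z_map"].reshape(-1)==0]=np.nan
    return P.reshape(h,w,3)
E
python3 - <<'E'
from h import *
import pickle
for n in ("scene","top"):
    c=arm.capture(n); save(c,n+"0.png",None,1.4); pickle.dump(c,open(n+".pkl","wb")); print(n,c["T"].round(3).tolist(),c["k1"],c["intrinsics"][0,0])
s=arm.state(); print(s)
E
```

```text
pics
scene [[-0.842, -0.346, 0.415, 0.945], [0.54, -0.557, 0.631, 0.61], [0.013, 0.755, 0.656, 0.896], [0.0, 0.0, 0.0, 1.0]] -0.1121264260334505 410.40942581037984
top [[-0.011, 0.99, -0.144, 0.281], [-1.0, -0.009, 0.011, -0.105], [0.009, 0.144, 0.99, 1.512], [0.0, 0.0, 0.0, 1.0]] -0.12547063686182008 470.05237677529806
{'time_s': 0.1, 'qpos': array([ 1.01198448e+00,  2.76525557e-01,  1.50602102e+00,  7.74178690e-06,
        1.36072794e+00, -1.20990306e-01]), 'qvel': array([ 0.00024957, -0.00224337, -0.00387153,  0.00093438,  0.00140342,
       -0.00185704]), 'joint_torque': array([ 1.16835348e-03, -4.17697299e+01, -2.46406156e+01, -1.36202270e-04,
        5.70550736e-03, -2.25654418e-05]), 'tool_pos': array([0.24358321, 0.52045223, 0.30312389]), 'ee_rot': array([ 2.17167230e-01,  9.76134052e-01, -7.91555929e-04, -2.83929238e-04]), 'force': array([-0.71130807,  0.44898749,  0.96799503]), 'wrist_torque': array([-0.00027022, -0.03100528, -0.01395089]), 'grip_force': 0.0, 'width': 0.08515208150034148}
```

View pics/top0.png

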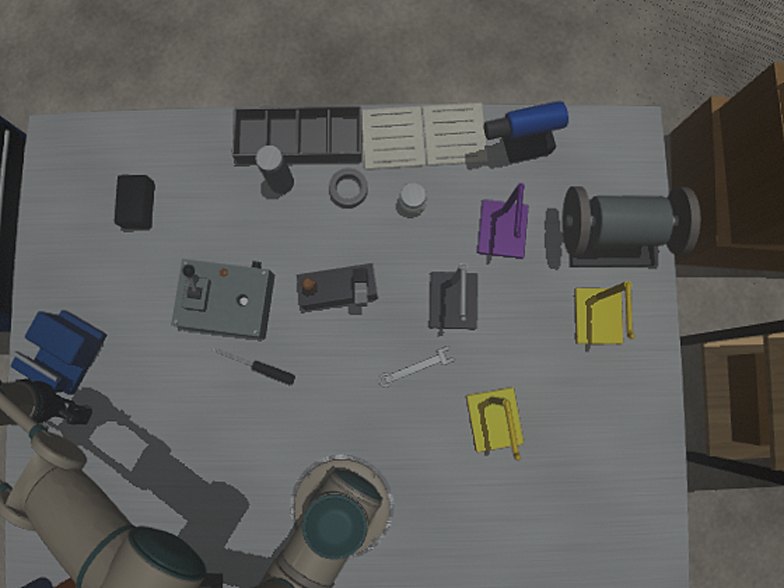

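View pics/scene0.png

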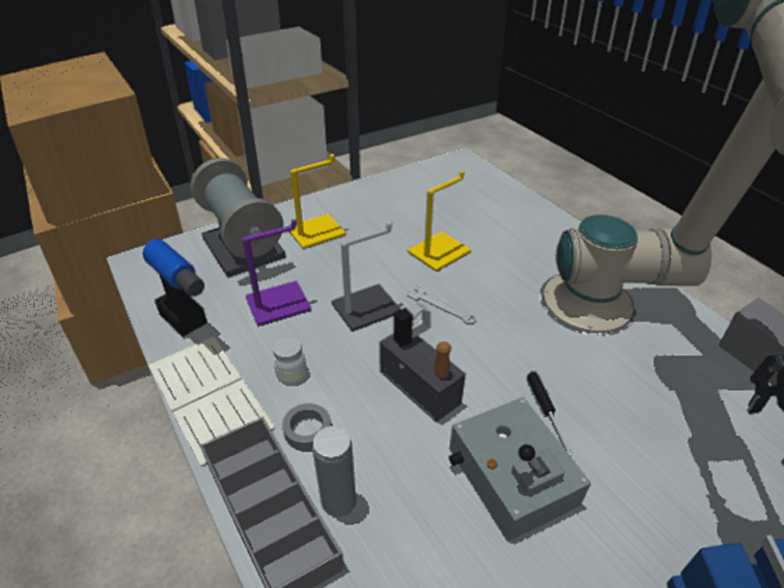

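The top view shows the starter at about (222,298), and the rack at (337,286) with the probe in its right hole at (362,290) and the scriber at (310,284). For the hook there are three other candidates, purple (505,225) and yellow (600,315) and (495,420). The grey one at (453,298) fits because the other colours are ruled out. In the scene view its arm tip points to the robot.

```bash
python3 - <<'E'
from h import *
import pickle
C={n:pickle.load(open(n+".pkl","rb")) for n in("scene","top")}
P={n:cloud(C[n],C[n]["T"]) for n in C}
def sel(n,x,y,z):
    p=P[n]; m=np.ones(p.shape[:2],bool)
    for i,r in enumerate((x,y,z)): m&=(p[...,i]>r[0])&(p[...,i]<r[1])
    return m
def rect(n,*a):
    m=sel(n,*a); q=P[n][m]
    if len(q)<4: print(n,a,len(q));return
    r=cv2.minAreaRect((q[:,:2]*1000).astype(np.float32)); print(n,a,len(q),np.round(r[0],1),np.round(r[1],1),round(r[2],1),'z',np.round(np.percentile(q[:,2],[5,50,95])*1000,1), 'mean',(q.mean(0)*1000).round(1))
# rough locations
for nm,uv,z in (("starter",(222,298),.075),("rack",(337,286),.09),("probe",(362,290),.165),("scriber",(309,284),.167),("hookfoot",(453,300),.012),("arm",(462,295),.206),("spray",(269,157),.18),("jar",(412,197),.08),("roll",(348,187),.03),("well",(243,300),.075),("knob",(188,271),.167)):
    print(nm,onz(C["top"],[np.array(uv)/1.4],z,C["top"]["T"]).round(3))
s=onz(C["top"],[np.array((222,298))/1.4],.075,C["top"]["T"])[0]
r=onz(C["top"],[np.array((337,286))/1.4],.09,C["top"]["T"])[0]
h=onz(C["top"],[np.array((453,300))/1.4],.012,C["top"]["T"])[0]
for n in C:
    b=lambda p,w:((p[0]-w,p[0]+w),(p[1]-w,p[1]+w))
    print('starter');rect(n,*b(s,.16),(.068,.082))
    print('knob');rect(n,*b(s,.16),(.155,.2))
    print('rack');rect(n,*b(r,.12),(.082,.098))
    print('rack tops');
    for dy in(-.055,.055): rect(n,(r[0]-.06,r[0]+.06),(r[1]+dy-.05,r[1]+dy+.05),(.155,.18))
    print('hook');rect(n,*b(h,.12),(.006,.02));rect(n,*b(h,.12),(.19,.212));rect(n,*b(h,.12),(.212,.24))
# well dark/white in top
c=C["top"];u,v=np.array((243,300))/1.4;u,v=int(u),int(v)
g=cv2.cvtColor(c["img"],cv2.COLOR_RGB2GRAY);print(g[v-7:v+8,u-9:u+10])
big=np.hstack([cv2.resize(C["top"]["img"][160:260,110:250],None,fx=4,fy=4,interpolation=cv2.INTER_CUBIC)[:, :,::-1]])
b2=cv2.resize(C["scene"]["img"][150:300,220:360],None,fx=400/150,fy=400/150,interpolation=cv2.INTER_CUBIC)[:,:,::-1]
b1=cv2.resize(C["top"]["img"][170:250,200:360],None,fx=4,fy=4,interpolation=cv2.INTER_CUBIC)[:, :,::-1]
cv2.imwrite("pics/crop1.png",np.hstack([cv2.resize(b1,(400,200)),np.zeros((200,0,3),np.uint8)]) if 0 else np.hstack([b2,cv2.copyMakeBorder(cv2.resize(b1,(420,210)),0,190,0,0,cv2.BORDER_CONSTANT)]))
E
```

```text
starter [[0.465 0.257 0.075]]
rack [[0.487 0.    0.09 ]]
probe [[ 0.468 -0.057  0.165]]
scriber [[0.481 0.052 0.167]]
hookfoot [[ 0.463 -0.261  0.012]]
arm [[ 0.45  -0.259  0.206]]
spray [[0.752 0.139 0.18 ]]
jar [[ 0.689 -0.167  0.08 ]]
roll [[ 0.729 -0.021  0.03 ]]
well [[0.46  0.209 0.075]]
knob [[0.511 0.307 0.167]]
starter
scene ((np.float64(0.3050409591511567), np.float64(0.6250409591511566)), (np.float64(0.09651045201391636), np.float64(0.41651045201391634)), (0.068, 0.082)) 3744 [466.4 264.5] [203.1 153.6] 82.1 z [70.6 73.5 76.3] mean [472.5 265.6  73.5]
knob
scene ((np.float64(0.3050409591511567), np.float64(0.6250409591511566)), (np.float64(0.09651045201391636), np.float64(0.41651045201391634)), (0.155, 0.2)) 120 [513.6 309.5] [22.7 23.9] 62.6 z [165.  173.6 178.8] mean [515.7 311.  172.7]
rack
scene ((np.float64(0.3672805706097465), np.float64(0.6072805706097465)), (np.float64(-0.11991792739482397), np.float64(0.12008207260517602)), (0.082, 0.098)) 1026 [490.8   4.9] [ 74.9 170.6] 7.7 z [84.8 88.4 91.9] mean [496.3  15.5  88.4]
rack tops
scene ((np.float64(0.42728057060974
[... 3644 characters left out ...]
  52 148 164 160 165 115  84  88  89  88  91
   90]
 [ 89  89  90  92  80  53  37 115 152 155 153 156 140  92  86  92  90  90
   92]
 [ 89  90  90  91  83  58  40  89 144 153 152 156 141  93  86  90  90  91
   90]
 [ 89  89  88  90  87  69  46  82 147 158 155 159 107  85  88  90  89  90
   90]
 [ 86  90  89  90  91  86  60  41  52 140 162 124  83  85  90  90  91  91
   90]
 [ 88  89  90  89  91  91  88  71  61  55  59  81  88  89  89  89  90  89
   90]
 [ 89  89  89  91  90  90  92  81  89  91  90  89  89  91  90  90  90  90
   90]
 [ 92  90  91  89  91  89  88  91  90  90  92  89  89  91  90  92  89  89
   90]
 [ 91  90  90  90  90  90  89  89  90  90  89  90  90  90  90  90  89  89
   88]]
```

View pics/crop1.png

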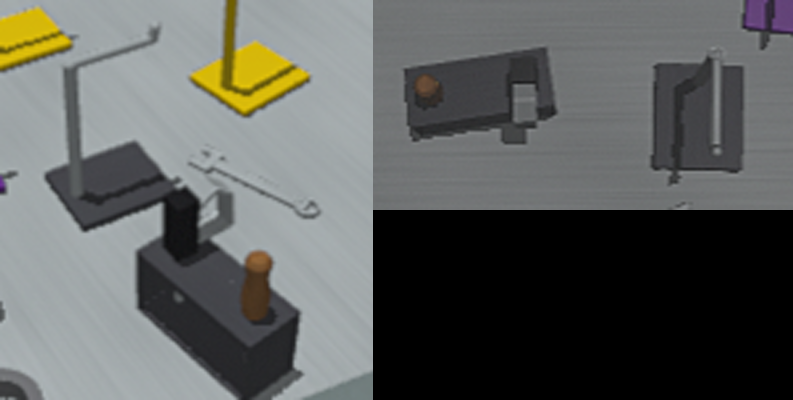

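The crop confirms it: a black square grip with a steel D handle facing the robot (the scriber has the round wooden handle), and the grey hook stand with its arm tip towards the robot. The starter's yaw is about -8° and the knob matches the geometry. I'll turn to align with the box, then go behind the knob.

```bash
python3 -m inch '[{"delta_pos":[0,0,0],"turn":-5.7},{"delta_pos":[0,0,0],"turn":-5.7},{"delta_pos":[0,0,0],"turn":-5.8}]' 1
python3 -m inch '[{"delta_pos":[-28,-14.5,0],"turn":0},{"delta_pos":[-28,-14.5,0],"turn":0},{"delta_pos":[-28,-14.5,0],"turn":0},{"delta_pos":[-28,-14.5,0],"turn":0},{"delta_pos":[-28,-14.5,0],"turn":0},{"delta_pos":[-28,-14.5,0],"turn":0},{"delta_pos":[-28,-14.5,0],"turn":0},{"delta_pos":[-28,-14.5,0],"turn":0},{"delta_pos":[-28,-14.5,0],"turn":0},{"delta_pos":[-28,-14.5,0],"turn":0},{"delta_pos":[-28,-14.5,0],"turn":0},{"delta_pos":[-28,-14.5,0],"turn":0}]'
python3 - <<'E'
from h import *
import pickle
s=arm.state();c=arm.capture("wrist");pickle.dump((s,c),open("w1.pkl","wb"));save(c,"w1.png")
print(s["tool_pos"],s["ee_rot"],c["T_tool_cam"].round(3).tolist())
E
```

```text
time_s: 0.35
tool_pos: [0.2436, 0.5206, 0.3034]
ee_rot: [0.066, 0.998, -0.001, -0.0]
force: [0.1, 0.2, -0.7]
width: 0.0521
grip_force: 0.0
time_s: 1.35
tool_pos: [0.5537, 0.3011, 0.3034]
ee_rot: [0.069, 0.998, -0.0, -0.0]
force: [-0.2, -0.4, -0.4]
width: 0.0002
grip_force: 0.0
[0.55367967 0.30114784 0.30338126] [ 6.88216316e-02  9.97628847e-01 -1.52744185e-04 -4.92347609e-04] [[0.0, 0.96, 0.279, 0.071], [1.0, -0.0, 0.0, -0.001], [0.0, 0.279, -0.96, -0.07], [0.0, 0.0, 0.0, 1.0]]
```

View pics/w1.png

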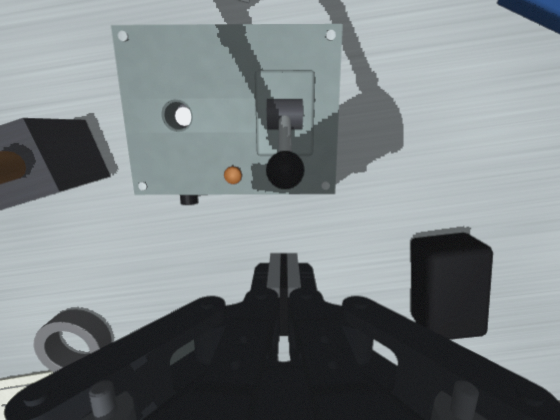

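The wrist view shows the knob at (285,170) in line with the closed fingers (284,260), and the well at (177,116). I'll lower behind the knob, pull, and refine the well meanwhile.

```bash
python3 -m inch '[{"delta_pos":[0,0,25],"turn":0},{"delta_pos":[0,0,25],"turn":0},{"delta_pos":[0,0,24],"turn":0},{"delta_pos":[0,0,0],"turn":0}]'
python3 -m inch '[{"delta_pos":[12,0,0],"turn":0},{"delta_pos":[12,0,0],"turn":0},{"delta_pos":[12,0,0],"turn":0},{"delta_pos":[12,0,0],"turn":0},{"delta_pos":[12,0,0],"turn":0},{"delta_pos":[8,0,0],"turn":0},{"delta_pos":[8,0,0],"turn":0},{"delta_pos":[5,0,0],"turn":0},{"delta_pos":[3,0,0],"turn":0},{"delta_pos":[0,0,0],"turn":0}]'
python3 - <<'E'
from h import *
import pickle
s,c=pickle.load(open("w1.pkl","rb"));T=TW(c,s)
hsv=cv2.cvtColor(c["img"],cv2.COLOR_RGB2HSV);g=hsv[...,2]
roi=np.zeros(g.shape,np.uint8);roi[90:142,150:205]=1
base=np.median(g[60:90,150:200]);m=((np.abs(g.astype(int)-base)>25)&(roi>0)).astype(np.uint8)
k=max(cv2.findContours(m,cv2.RETR_EXTERNAL,cv2.CHAIN_APPROX_NONE)[0],key=cv2.contourArea)
e=cv2.fitEllipse(k);print("ellipse",e)
p=k.reshape(-1,2);w=onz(c,p,.075,T)[:,:2]*1000
(cx,cy),r=cv2.minEnclosingCircle(w.astype(np.float32));print("well",cx,cy,"r",r, onz(c,[e[0]],.075,T))
print("screws",(onz(c,[(123,36),(331,35),(142,186),(326,186)],.075,T)*1000).round(1).tolist(), (onz(c,[(123,36),(331,35),(142,186),(326,186)],.075,T).mean(0)*1000).round(1))
P=cloud(c,T)
q=P[(P[...,2]>.068)&(P[...,2]<.082)&(P[...,0]<.58)&(P[...,1]>.13)];print(cv2.minAreaRect((q[:,:2]*1000).astype(np.float32)),np.median(q[:,2]))
# hook and probe from top/scene
for n in("scene","top"):
    C=pickle.load(open(n+".pkl","rb"));P=cloud(C,C["T"]);hs=cv2.cvtColor(C["img"],cv2.COLOR_RGB2HSV)
    gray=hs[...,1]<60
    def st(x,y,z,t):
        m=gray.copy()
        for i,r in enumerate((x,y,z)): m&=(P[...,i]>r[0])&(P[...,i]<r[1])
        q=P[m]*1000; r=cv2.minAreaRect(q[:,:2].astype(np.float32)); print(n,t,len(q),np.round(r[0],1),np.round(r[1],1),round(r[2],1),q.mean(0).round(1))
        d=q[:,:2]-q[:,:2].mean(0);v=np.linalg.svd(d)[2][0] if len(q)<3000 else [0,0];print('  axis',v)
    st((.36,.6),(-.33,-.19),(.007,.018),'foot'); st((.38,.57),(-.32,-.20),(.195,.212),'bar'); st((.38,.57),(-.32,-.20),(.212,.235),'tipend')
    st((.42,.55),(-.09,-.015),(.14,.18),'probe')
E
```

```text
time_s: 1.73
tool_pos: [0.55, 0.3011, 0.2243]
ee_rot: [0.069, 0.998, -0.002, -0.005]
force: [-0.8, -0.3, -1.4]
width: -0.0004
grip_force: 0.0
time_s: 2.57
tool_pos: [0.4686, 0.3139, 0.2298]
ee_rot: [0.069, 0.998, -0.0, -0.0]
force: [-0.7, -0.2, -0.5]
width: 0.0003
grip_force: 0.0
ellipse ((175.98695373535156, 114.87618255615234), (27.839258193969727, 30.911643981933594), 156.50205993652344)
well 461.0364074707031 212.61288452148438 r 14.053098678588867 [[0.4604587  0.21237173 0.075     ]]
screws [[389.9, 181.7, 75.0], [414.2, 361.4, 75.0], [521.4, 163.3, 75.0], [546.4, 343.9, 75.0]] [468.  262.6  75. ]
((467.6153259277344, 262.1929626464844), (201.5081024169922, 150.71644592285156), 82.17143249511719) 0.07548773280700294
scene foot 815 [ 487.9 -260.3] [115.3 179.8] 85.2 [ 463.  -253.6   10.7]
  axis [0.99581723 0.09136765]
scene bar 157 [ 456.6 -255.7] [ 18.9 116.2] 85.1 [ 457.  -255.1  202.1]
  axis [ 0.99902424 -0.04416527]
scene tipend 11 [ 400.1 -255.2] [ 8.4 12.2] 25.8 [ 399.8 -253.7  216.2]
  axis [-0.24786881  0.96879361]
scene probe 257 [478.9 -51.6] [70.1 31.2] 4.2 [487.7 -47.2 157.9]
  axis [0.99923372 0.03914049]
top foot 1110 [ 480.3 -261.1] [138.8 237.3] 89.0 [ 462.2 -258.5   12.1]
  axis [-0.99731447  0.07323827]
top bar 151 [ 462.4 -259.6] [ 12.1 106.4] 88.0 [ 464.8 -259.1  204.9]
  axis [-0.99872097  0.05056102]
top tipend 19 [ 410.4 -252.8] [29.1 10.5] 22.6 [ 403.3 -255.9  217.3]
  axis [-0.97851671 -0.20616754]
top probe 218 [477.5 -53.9] [26.3 69.4] 89.6 [479.2 -53.9 162.3]
  axis [-0.99997157  0.00754067]
```

```bash
python3 -m inch '[{"delta_pos":[3,0,0],"turn":0},{"delta_pos":[2,0,0],"turn":0},{"delta_pos":[0,0,0],"turn":0}]';python3 -m inch '[{"delta_pos":[2,0,0],"turn":0},{"delta_pos":[0,0,0],"turn":0}]'; python3 -m inch '[{"delta_pos":[2,0,0],"turn":0},{"delta_pos":[0,0,0],"turn":0}]'
```

```text
time_s: 2.82
tool_pos: [0.4645, 0.3145, 0.2297]
ee_rot: [0.069, 0.998, -0.0, -0.0]
force: [0.4, -0.1, 0.8]
width: 0.0004
grip_force: 0.0
time_s: 2.98
tool_pos: [0.4626, 0.3148, 0.2298]
ee_rot: [0.069, 0.998, -0.0, -0.0]
force: [0.3, -0.5, 0.1]
width: -0.0002
grip_force: 0.2
time_s: 3.15
tool_pos: [0.4604, 0.3151, 0.2299]
ee_rot: [0.069, 0.998, 0.0, -0.0]
force: [1.4, -0.4, -0.9]
width: 0.0001
grip_force: 0.3
```

```bash
python3 -m inch '[{"delta_pos":[2,0,0],"turn":0},{"delta_pos":[0,0,0],"turn":0}]';python3 -m inch '[{"delta_pos":[2,0,0],"turn":0},{"delta_pos":[0,0,0],"turn":0}]'; python3 -m inch '[{"delta_pos":[1,0,0],"turn":0},{"delta_pos":[0,0,0],"turn":0}]'
python3 - <<'E'
from h import *
s=arm.state();c=arm.capture("wrist");save(c,"w2.png");print(s["force"])
E
```

```text
time_s: 3.32
tool_pos: [0.4597, 0.3153, 0.23]
ee_rot: [0.069, 0.998, 0.0, 0.001]
force: [4.0, -0.7, -2.8]
width: -0.0002
grip_force: 2.3
time_s: 3.48
tool_pos: [0.4593, 0.3153, 0.2301]
ee_rot: [0.068, 0.998, -0.0, 0.003]
force: [7.7, -1.6, -5.0]
width: -0.0001
grip_force: 4.2
time_s: 3.65
tool_pos: [0.4591, 0.3154, 0.2301]
ee_rot: [0.068, 0.998, -0.0, 0.004]
force: [9.3, -1.6, -5.1]
width: 0.0
grip_force: 5.0
[ 9.32987817 -1.61971103 -5.13731777]
```

View pics/w2.png

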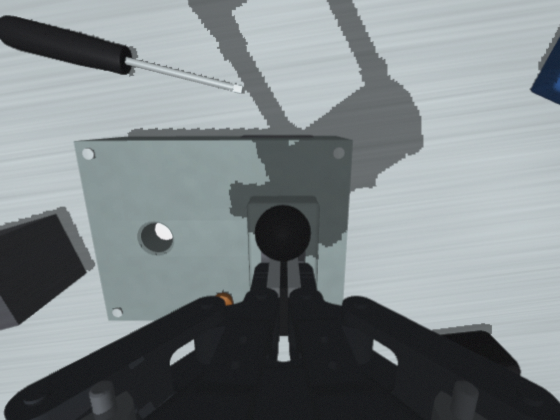

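The lever is against its off stop: the force rises to 9 N with no further motion. Now I'll lift, open, and go over the probe.

```bash
python3 -m inch '[{"delta_pos":[-8,0,0],"turn":0},{"delta_pos":[0,0,-35],"turn":0},{"delta_pos":[0,0,-35],"turn":0},{"delta_pos":[0,0,-30],"turn":0}]'
python3 -m inch '[{"delta_pos":[-8,-35.8,0],"turn":0},{"delta_pos":[-8,-35.8,0],"turn":0},{"delta_pos":[-8,-35.8,0],"turn":0},{"delta_pos":[-8,-35.8,0],"turn":0},{"delta_pos":[-8,-35.8,0],"turn":0},{"delta_pos":[-8,-35.8,0],"turn":0},{"delta_pos":[-8,-35.8,0],"turn":0},{"delta_pos":[-8,-35.8,0],"turn":0},{"delta_pos":[-8,-35.8,0],"turn":0},{"delta_pos":[-8,-35.8,0],"turn":0},{"delta_pos":[0,0,0],"turn":-4},{"delta_pos":[0,0,0],"turn":-3.9}]' 0
python3 -m inch '[{"delta_pos":[0,0,0],"turn":0},{"delta_pos":[0,0,0],"turn":0}]'
python3 - <<'E'
from h import *
import pickle
s=arm.state();c=arm.capture("wrist");save(c,"w3.png");pickle.dump((s,c),open("w3.pkl","wb"));P=cloud(c,TW(c,s))
m=(P[...,2]>.155)&(P[...,2]<.175)&(abs(P[...,0]-.485)<.07)&(abs(P[...,1]+.055)<.05)
q=P[m]*1000;r=cv2.minAreaRect(q[:,:2].astype(np.float32));print(r,len(q),np.median(q[:,2]))
g=c["img"].max(2); mm=m&(g<60);q=P[mm]*1000
if len(q)>5: print("grip",cv2.minAreaRect(q[:,:2].astype(np.float32)),len(q),np.median(q[:,2]))
m=(P[...,2]>.082)&(P[...,2]<.098)&(abs(P[...,0]-.485)<.12)&(abs(P[...,1])<.12);q=P[m]*1000;print("rack",cv2.minAreaRect(q[:,:2].astype(np.float32)),len(q))
E
```

```text
time_s: 4.03
tool_pos: [0.4629, 0.3147, 0.3314]
ee_rot: [0.069, 0.998, 0.0, -0.001]
force: [-0.1, 1.4, -0.5]
width: -0.0002
grip_force: 0.0
time_s: 5.03
tool_pos: [0.4933, -0.0527, 0.3297]
ee_rot: [0.0, 1.0, 0.001, -0.001]
force: [-0.4, 0.5, -0.3]
width: 0.0852
grip_force: 0.0
time_s: 5.2
tool_pos: [0.4933, -0.0507, 0.3298]
ee_rot: [0.001, 1.0, 0.001, -0.001]
force: [-0.0, 0.9, -0.4]
width: 0.0852
grip_force: 0.0
((479.691162109375, -52.299442291259766), (67.88623046875, 27.390338897705078), 0.31212177872657776) 2564 164.88397640216942
grip ((494.4034729003906, -52.09770965576172), (34.26594543457031, 27.411855697631836), 1.2266687154769897) 1126 165.29005262748962
rack ((491.645751953125, 2.8255996704101562), (70.50497436523438, 170.38909912109375), 8.254292488098145) 7675
```

View pics/w3.png

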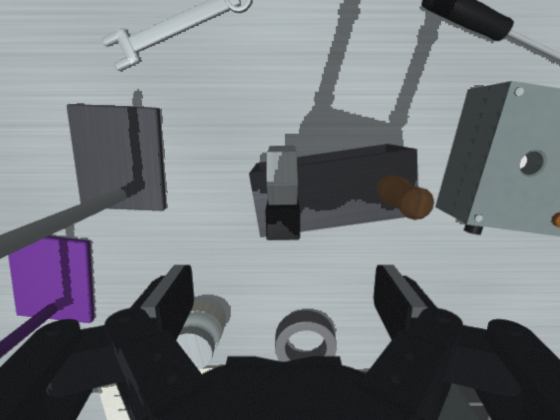

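The probe is at (281,225), yaw about 180°, centre (499.6,-52.0); this agrees with the rack hole at (499.5,-51.6). The scriber at (410,200) is clear of the open right finger. I'll descend and grip.

```bash
python3 -m inch '[{"delta_pos":[-6.3,-1.3,0],"turn":0},{"delta_pos":[0,0,24],"turn":0},{"delta_pos":[0,0,24],"turn":0},{"delta_pos":[0,0,24],"turn":0},{"delta_pos":[0,0,24],"turn":0},{"delta_pos":[0,0,24],"turn":0},{"delta_pos":[0,0,24],"turn":0},{"delta_pos":[0,0,0],"turn":0}]' 0
python3 -m inch '[{"delta_pos":[0,0,0],"turn":0},{"delta_pos":[0,0,0],"turn":0},{"delta_pos":[0,0,0],"turn":0},{"delta_pos":[0,0,0],"turn":0},{"delta_pos":[0,0,0],"turn":0},{"delta_pos":[0,0,0],"turn":0}]' 1
```

```text
time_s: 5.92
tool_pos: [0.4976, -0.051, 0.1819]
ee_rot: [-0.0, 1.0, 0.001, -0.004]
force: [-1.1, 0.1, 0.9]
width: 0.0853
grip_force: 0.0
time_s: 6.42
tool_pos: [0.5008, -0.0522, 0.1873]
ee_rot: [-0.0, 1.0, -0.0, 0.001]
force: [-0.8, 1.9, 6.1]
width: 0.0271
grip_force: 58.9
```

```bash
python3 -m inch '[{"delta_pos":[0,0,-10],"turn":0},{"delta_pos":[0,0,-20],"turn":0},{"delta_pos":[0,0,-20],"turn":0},{"delta_pos":[0,0,-20],"turn":0},{"delta_pos":[0,0,-20],"turn":0},{"delta_pos":[0,0,-20],"turn":0},{"delta_pos":[0,0,-20],"turn":0},{"delta_pos":[0,0,-20],"turn":0},{"delta_pos":[0,0,-20],"turn":0},{"delta_pos":[0,0,0],"turn":0},{"delta_pos":[0,0,0],"turn":0}]'
python3 - <<'E'
from h import *
s=arm.state();print(s["tool_pos"],s["ee_rot"],s["force"],s["width"])
for n in("top","scene"):
    c=arm.capture(n);P=cloud(c,c["T"]);t=s["tool_pos"]
    for z in [(.195,.265),(.27,.335)]:
        m=(P[...,2]>z[0])&(P[...,2]<z[1])&(abs(P[...,0]-t[0])<.08)&(abs(P[...,1]-t[1])<.05);q=P[m]*1000
        if len(q)>3: print(n,z,len(q),q.mean(0).round(1),q.min(0).round(1),q.max(0).round(1))
save(c,"s4.png")
E
```

```text
time_s: 7.33
tool_pos: [0.5, -0.0523, 0.3566]
ee_rot: [-0.0, 1.0, -0.0, 0.001]
force: [-0.2, -0.2, -1.8]
width: 0.0274
grip_force: 59.5
[ 0.50003958 -0.05229396  0.35657729] [-8.77121295e-05  9.99999547e-01 -2.54058707e-04  9.13230287e-04] [-0.23856328 -0.23756341 -1.81624434] 0.02740079949496896
top (0.27, 0.335) 83 [458.2 -49.3 325.7] [440.7 -61.8 284.5] [489.4 -10.9 335. ]
scene (0.195, 0.265) 90 [500.5 -46.9 237. ] [485.9 -65.2 195.4] [512.1 -36.2 264.8]
scene (0.27, 0.335) 509 [489.7 -44.2 300.2] [439.4 -96.8 270.1] [513.3  -5.9 335. ]
```

```bash
python3 -m inch '[{"delta_pos":[3.9,26.5,0],"turn":0},{"delta_pos":[3.9,26.5,0],"turn":0},{"delta_pos":[3.9,26.5,0],"turn":0},{"delta_pos":[3.9,26.5,0],"turn":0},{"delta_pos":[3.9,26.5,0],"turn":0},{"delta_pos":[3.9,26.5,0],"turn":0},{"delta_pos":[3.9,26.5,0],"turn":0},{"delta_pos":[3.9,26.5,0],"turn":0},{"delta_pos":[3.9,26.5,0],"turn":0},{"delta_pos":[3.9,26.8,0],"turn":0},{"delta_pos":[0,0,0],"turn":0}]'
python3 -m inch '[{"delta_pos":[0,0,20],"turn":0},{"delta_pos":[0,0,20],"turn":0},{"delta_pos":[0,0,20],"turn":0},{"delta_pos":[0,0,20],"turn":0},{"delta_pos":[0,0,14],"turn":0},{"delta_pos":[0,0,0],"turn":0},{"delta_pos":[0,0,0],"turn":0}]'
python3 - <<'E'
from h import *
import pickle
s=arm.state();print(s["tool_pos"],s["ee_rot"],s["force"])
c=arm.capture("scene");P=cloud(c,c["T"]);t=s["tool_pos"]
m=(P[...,2]>.092)&(P[...,2]<.122)&(abs(P[...,0]-t[0])<.03)&(abs(P[...,1]-t[1])<.03);q=P[m]*1000
print(len(q),q.mean(0),q.min(0),q.max(0))
v,u=np.where(m);print(u.min(),u.max(),v.min(),v.max())
save(c,"s5.png",(280,200,460,400),3)
E
```

```text
time_s: 8.35
tool_pos: [0.4594, 0.2171, 0.3539]
ee_rot: [-0.002, 1.0, 0.001, -0.002]
force: [-0.1, 0.5, -1.6]
width: 0.0277
grip_force: 60.2
time_s: 8.93
tool_pos: [0.4601, 0.2125, 0.2603]
ee_rot: [-0.0, 1.0, -0.001, -0.002]
force: [-0.2, -0.5, -2.3]
width: 0.0274
grip_force: 60.0
[0.4601321  0.2124543  0.26033608] [-2.41958778e-05  9.99997822e-01 -7.13847528e-04 -1.96119739e-03] [-0.17610006 -0.50685297 -2.32065704]
33 [459.18383158 216.19484283 107.63376242] [452.74436509 210.57012693  92.47115415] [463.43920967 220.25174752 121.33581166]
360 364 295 304
```

View pics/s5.png

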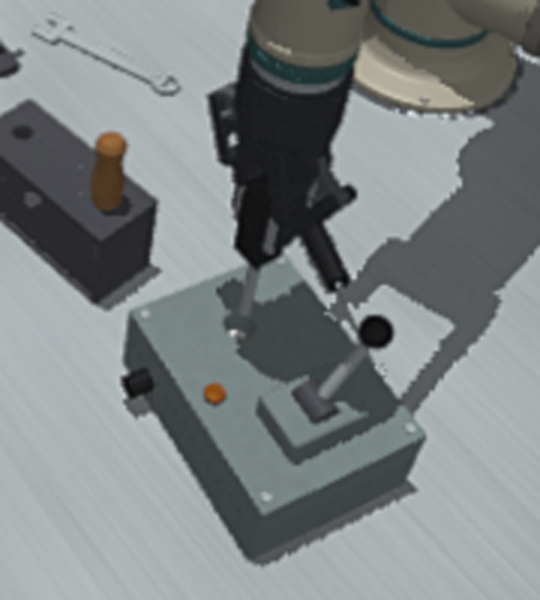

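The crop shows the pin above the well at (240,325), and the lever leaning off, knob at (375,332). Descending.

```bash
python3 -m inch '[{"delta_pos":[-0.8,0.5,9],"turn":0},{"delta_pos":[0,0,9],"turn":0},{"delta_pos":[0,0,9],"turn":0},{"delta_pos":[0,0,0],"turn":0},{"delta_pos":[0,0,0],"turn":0}]'
python3 -m inch '[{"delta_pos":[0,0,4],"turn":0},{"delta_pos":[0,0,3],"turn":0},{"delta_pos":[0,0,0],"turn":0},{"delta_pos":[0,0,0],"turn":0}]'
python3 -m inch '[{"delta_pos":[0,0,2],"turn":0},{"delta_pos":[0,0,0],"turn":0},{"delta_pos":[0,0,0],"turn":0}]'
python3 -m inch '[{"delta_pos":[0,0,2],"turn":0},{"delta_pos":[0,0,0],"turn":0},{"delta_pos":[0,0,0],"turn":0}]'
```

```text
time_s: 9.4
tool_pos: [0.4613, 0.2134, 0.2342]
ee_rot: [-0.0, 1.0, -0.0, -0.001]
force: [-0.6, 0.1, -1.9]
width: 0.0273
grip_force: 60.1
time_s: 9.73
tool_pos: [0.4617, 0.2136, 0.2279]
ee_rot: [-0.0, 1.0, 0.0, -0.0]
force: [0.0, -0.0, -2.1]
width: 0.0271
grip_force: 60.1
time_s: 9.98
tool_pos: [0.462, 0.2137, 0.2263]
ee_rot: [-0.0, 1.0, 0.0, 0.0]
force: [-0.4, -0.1, -0.5]
width: 0.0277
grip_force: 60.3
time_s: 10.23
tool_pos: [0.462, 0.2137, 0.2242]
ee_rot: [-0.0, 1.0, 0.0, 0.0]
force: [0.2, 0.2, 2.1]
width: 0.0269
grip_force: 60.5
```

```bash
python3 -m inch '[{"delta_pos":[0,0,2],"turn":0},{"delta_pos":[0,0,2],"turn":0},{"delta_pos":[0,0,0],"turn":0},{"delta_pos":[0,0,0],"turn":0}]'
python3 -m inch '[{"delta_pos":[0,0,2],"turn":0},{"delta_pos":[0,0,0],"turn":0},{"delta_pos":[0,0,0],"turn":0}]'
python3 -m inch '[{"delta_pos":[0,0,1.5],"turn":0},{"delta_pos":[0,0,0],"turn":0},{"delta_pos":[0,0,0],"turn":0}]'
```

```text
time_s: 10.57
tool_pos: [0.4621, 0.2137, 0.2211]
ee_rot: [-0.0, 1.0, 0.0, 0.001]
force: [-0.8, -1.0, 8.5]
width: 0.0273
grip_force: 61.5
time_s: 10.82
tool_pos: [0.4623, 0.2137, 0.2209]
ee_rot: [-0.0, 1.0, 0.0, 0.001]
force: [-3.3, -2.0, 19.5]
width: 0.0272
grip_force: 62.9
time_s: 11.07
tool_pos: [0.4626, 0.2138, 0.2207]
ee_rot: [-0.0, 1.0, 0.001, 0.002]
force: [-4.7, -2.4, 26.5]
width: 0.0275
grip_force: 63.7
```

The button is bottomed at 28 N with motion stopped. I'll hold, then lift and turn the probe for the hook.

```bash
python3 -m inch '[{"delta_pos":[0,0,0],"turn":0},{"delta_pos":[0,0,0],"turn":0},{"delta_pos":[0,0,0],"turn":0},{"delta_pos":[0,0,0],"turn":0},{"delta_pos":[0,0,0],"turn":0},{"delta_pos":[0,0,0],"turn":0},{"delta_pos":[0,0,0],"turn":0},{"delta_pos":[0,0,0],"turn":0},{"delta_pos":[0,0,0],"turn":0}]'
python3 -m inch '[{"delta_pos":[0,0,-10],"turn":0},{"delta_pos":[0,0,-15],"turn":0},{"delta_pos":[0,0,-25],"turn":0},{"delta_pos":[0,0,-25],"turn":0},{"delta_pos":[0,0,-25],"turn":0},{"delta_pos":[0,0,-25],"turn":0},{"delta_pos":[0,0,-25],"turn":0},{"delta_pos":[0,0,0],"turn":0}]'
python3 -m inch '[{"delta_pos":[0,0,0],"turn":-6.7},{"delta_pos":[0,0,0],"turn":-6.7},{"delta_pos":[0,0,0],"turn":-6.7},{"delta_pos":[0,0,0],"turn":-6.7},{"delta_pos":[0,0,0],"turn":-6.7},{"delta_pos":[0,0,0],"turn":-6.7},{"delta_pos":[0,0,0],"turn":-6.7},{"delta_pos":[0,0,0],"turn":-6.7},{"delta_pos":[0,0,0],"turn":-6.7},{"delta_pos":[0,0,0],"turn":-6.7},{"delta_pos":[0,0,0],"turn":-6.7},{"delta_pos":[0,0,0],"turn":-6.7}]'
python3 -m inch '[{"delta_pos":[0,0,0],"turn":-6.7},{"delta_pos":[0,0,0],"turn":0},{"delta_pos":[0,0,0],"turn":0}]'; python3 -c "
from h import *
print(arm.state()['qpos'])"
```

```text
time_s: 11.82
tool_pos: [0.4626, 0.2138, 0.2207]
ee_rot: [-0.0, 1.0, 0.001, 0.002]
force: [-3.9, -1.2, 26.2]
width: 0.0273
grip_force: 63.7
time_s: 12.48
tool_pos: [0.4635, 0.2141, 0.3708]
ee_rot: [-0.0, 1.0, 0.001, 0.004]
force: [1.7, 0.1, -1.8]
width: 0.0273
grip_force: 60.3
time_s: 13.48
tool_pos: [0.4612, 0.2134, 0.3644]
ee_rot: [-0.648, 0.762, 0.001, -0.001]
force: [-0.5, -0.9, -1.4]
width: 0.0274
grip_force: 60.2
time_s: 13.73
tool_pos: [0.4529, 0.2354, 0.364]
ee_rot: [-0.679, 0.734, -0.01, -0.006]
force: [-0.7, 0.0, -2.7]
width: 0.0275
grip_force: 60.2
[ 0.35632218  0.15095966  1.52311047 -0.023521    1.47007642 -2.70367007]
```

Joint 6 reached its limit this way, so I'll go the other way round: the handle to +y, with the grip on the bar's -y side.

```bash
python3 -m inch '[{"delta_pos":[0,0,0],"turn":7},{"delta_pos":[0,0,0],"turn":7},{"delta_pos":[0,0,0],"turn":7},{"delta_pos":[0,0,0],"turn":7},{"delta_pos":[0,0,0],"turn":7},{"delta_pos":[0,0,0],"turn":7},{"delta_pos":[0,0,0],"turn":7},{"delta_pos":[0,0,0],"turn":7},{"delta_pos":[0,0,0],"turn":7},{"delta_pos":[0,0,0],"turn":7},{"delta_pos":[0,0,0],"turn":7},{"delta_pos":[0,0,0],"turn":7}]'
python3 -m inch '[{"delta_pos":[0,0,0],"turn":7},{"delta_pos":[0,0,0],"turn":7},{"delta_pos":[0,0,0],"turn":7},{"delta_pos":[0,0,0],"turn":7},{"delta_pos":[0,0,0],"turn":7},{"delta_pos":[0,0,0],"turn":7},{"delta_pos":[0,0,0],"turn":7},{"delta_pos":[0,0,0],"turn":7},{"delta_pos":[0,0,0],"turn":7},{"delta_pos":[0,0,0],"turn":7},{"delta_pos":[0,0,0],"turn":7},{"delta_pos":[0,0,0],"turn":7}]'
python3 -m inch '[{"delta_pos":[0,0,0],"turn":0},{"delta_pos":[0,0,0],"turn":0}]'
python3 -c "
from h import *
s=arm.state();print(s['qpos'],s['tool_pos'],TW({'T_tool_cam':np.eye(4)},s).round(4))"
```

```text
time_s: 14.73
tool_pos: [0.4537, 0.2342, 0.3647]
ee_rot: [-0.009, 1.0, -0.012, 0.003]
force: [-0.0, -0.2, -1.9]
width: 0.0271
grip_force: 60.1
time_s: 15.73
tool_pos: [0.4537, 0.2342, 0.3647]
ee_rot: [0.663, 0.749, -0.006, 0.01]
force: [-0.1, 0.3, -1.2]
width: 0.0275
grip_force: 60.1
time_s: 15.9
tool_pos: [0.4537, 0.2343, 0.365]
ee_rot: [0.659, 0.752, -0.006, 0.01]
force: [-0.2, -0.2, -1.8]
width: 0.0276
grip_force: 60.1
[ 0.35420238  0.15017555  1.52172005 -0.02399206  1.47060605  0.22536867] [0.45369228 0.23433918 0.36500389] [[-0.1308  0.9914  0.0075  0.4537]
 [ 0.9911  0.1309 -0.0227  0.2343]
 [-0.0235  0.0044 -0.9997  0.365 ]
 [ 0.      0.      0.      1.    ]]
```

```bash
python3 -m inch '[{"delta_pos":[0,0,0],"turn":5.1},{"delta_pos":[0,0,0],"turn":5.1},{"delta_pos":[-37.5,-5.2,0],"turn":0},{"delta_pos":[-37.5,-5.2,0],"turn":0},{"delta_pos":[-37.5,-5.2,0],"turn":0},{"delta_pos":[-37.5,-5.2,0],"turn":0},{"delta_pos":[-37.5,-5.2,0],"turn":0},{"delta_pos":[-37.5,-5.2,0],"turn":0},{"delta_pos":[-37.5,-5.2,0],"turn":0},{"delta_pos":[-37.5,-5.2,0],"turn":0},{"delta_pos":[-37.5,-5.2,0],"turn":0},{"delta_pos":[-37.5,-5.2,0],"turn":0}]'
python3 -m inch '[{"delta_pos":[-37.5,-5.2,0],"turn":0},{"delta_pos":[-37.5,-5.2,0],"turn":0},{"delta_pos":[-37.5,-5.2,0],"turn":0},{"delta_pos":[-37.5,0,0],"turn":0},{"delta_pos":[0,0,0],"turn":0},{"delta_pos":[0,0,0],"turn":0}]'
python3 - <<'E'
from h import *
import pickle
s=arm.state();print(s['qpos'],TW({'T_tool_cam':np.eye(4)},s).round(4).tolist())
c=arm.capture("wrist");save(c,"w6.png");pickle.dump((s,c),open("w6.pkl","wb"));P=cloud(c,TW(c,s))*1000
g=cv2.cvtColor(c["img"],cv2.COLOR_RGB2HSV)[...,1]<80
for z in((196,212),(212,226)):
    m=g&(P[...,2]>z[0])&(P[...,2]<z[1])&(P[...,0]>380)&(P[...,0]<560)&(abs(P[...,1]+258)<35);q=P[m]
    if len(q)>5: print(z,len(q),cv2.minAreaRect(q[:,:2].astype(np.float32)),q.mean(0),cv2.fitLine(q[:,:2].astype(np.float32),cv2.DIST_HUBER,0,.01,.01).ravel())
E
```

```text
time_s: 16.9
tool_pos: [0.3823, -0.1387, 0.3733]
ee_rot: [0.723, 0.69, -0.004, 0.011]
force: [0.3, 0.2, -2.2]
width: 0.0274
grip_force: 60.2
time_s: 17.4
tool_pos: [0.3599, -0.288, 0.3757]
ee_rot: [0.725, 0.689, -0.004, 0.01]
force: [-0.8, 1.3, -1.9]
width: 0.0269
grip_force: 60.2
[-0.82045462  0.05724782  1.60339769 -0.00878512  1.46035032 -0.7687549 ] [[0.0509, 0.9987, 0.0077, 0.3599], [0.9985, -0.0507, -0.021, -0.288], [-0.0206, 0.0087, -0.9997, 0.3757], [0.0, 0.0, 0.0, 1.0]]
(196, 212) 2082 ((458.02142333984375, -259.30181884765625), (15.699227333068848, 117.57189178466797), 85.89080810546875) [ 462.28480796 -260.25441251  204.94194149] [ 9.9892455e-01 -4.6364661e-02  4.6284735e+02 -2.6015427e+02]
(212, 226) 213 ((401.7677917480469, -258.2397155761719), (12.101421356201172, 11.836311340332031), 59.22803497314453) [ 401.15470341 -257.61183962  218.05852884] [   0.86639357    0.49936175  401.1215     -257.5061    ]
```

View pics/w6.png

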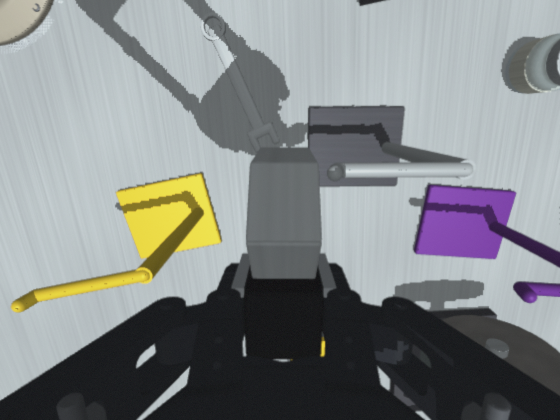

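The grey hook's bar runs from (335,172) to (468,169), with tip (401.5,-258) and yaw -2.7°; the handle's arch is at (285,200), in front of the tip. Lowering to threading height and checking.

```bash
python3 -m inch '[{"delta_pos":[0.5,0,23],"turn":0},{"delta_pos":[0.5,0,23],"turn":0},{"delta_pos":[0.5,0,23],"turn":0},{"delta_pos":[0.5,0,23],"turn":0},{"delta_pos":[0.5,0,23],"turn":0},{"delta_pos":[0,0,0],"turn":0},{"delta_pos":[0,0,0],"turn":0}]'
python3 - <<'E'
from h import *
s=arm.state();M=TW({'T_tool_cam':np.eye(4)},s);e=M@[.034,0,.053,1];print(s['tool_pos'],'eye',e[:3]*1000)
for n in("wrist","scene"):
    c=arm.capture(n);P=cloud(c,TW(c,s))
    Q=(P-M[:3,3])@M[:3,:3]*1000   # tool coords
    m=(Q[...,0]>20)&(Q[...,0]<75)&(abs(Q[...,1])<22)&(Q[...,2]>0)&(Q[...,2]<110);q=Q[m];print(n,len(q))
    if len(q)>20:
        print(' pct x',np.percentile(q[:,0],[1,50,99]).round(1),'y',np.percentile(q[:,1],[1,50,99]).round(1),'z',np.percentile(q[:,2],[1,50,99]).round(1))
save(c,"s7.png",(160,120,340,280),4)
E
```

```text
time_s: 18.03
tool_pos: [0.3613, -0.2844, 0.2609]
ee_rot: [0.723, 0.69, -0.004, 0.009]
force: [1.1, 0.2, -1.6]
width: 0.0272
grip_force: 60.1
[ 0.36126865 -0.28437371  0.26085713] eye [ 363.21894891 -251.452588    207.21576714]
wrist 8602
 pct x [20.9 43.4 59.5] y [-11.4   0.3  11.8] z [18.5 26.3 73. ]
scene 207
 pct x [21.  53.8 61.6] y [-11.2   3.2  14.1] z [18.5 46.3 83.3]
```

```bash
python3 -m inch '[{"delta_pos":[-4,0,0],"turn":0},{"delta_pos":[0,9,0],"turn":0},{"delta_pos":[0,9,0],"turn":0},{"delta_pos":[0,9,0],"turn":0},{"delta_pos":[0,0,0],"turn":0},{"delta_pos":[0,0,0],"turn":0}]'
python3 - <<'E'
from h import *
s=arm.state();M=TW({'T_tool_cam':np.eye(4)},s);e=M@[.034,0,.053,1]*1000;print(M[:3,:3].round(4).tolist(),'eye',e[:3], 'bar y', -260.15-.0464*(e[0]-462.8))
c=arm.capture("scene");save(c,"s8.png",(200,130,320,230),6)
E
```

```text
time_s: 18.63
tool_pos: [0.389, -0.2915, 0.2617]
ee_rot: [0.724, 0.69, -0.004, 0.011]
force: [-0.2, 0.0, -1.9]
width: 0.0272
grip_force: 60.1
[[0.0482, 0.9988, 0.0085], [0.9986, -0.048, -0.0219], [-0.0214, 0.0096, -0.9997]] eye [ 391.13265218 -258.67587214  207.99266146] bar y -256.8246350613586
```

View pics/s8.png

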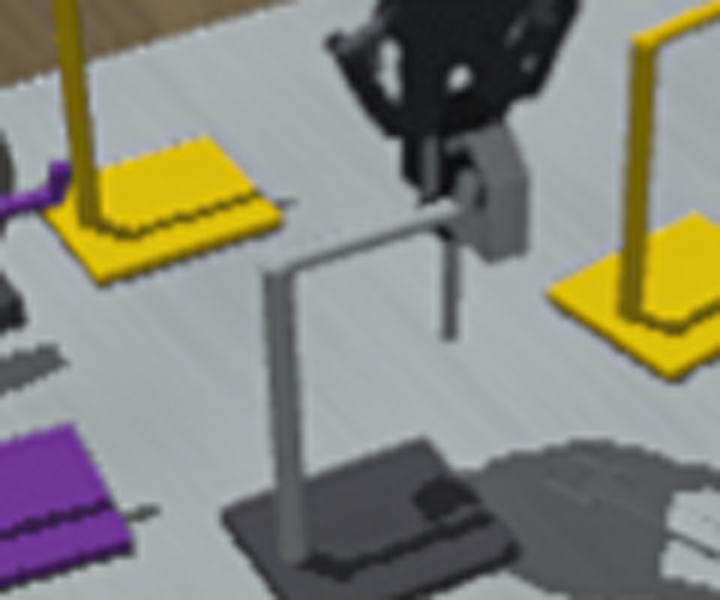

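The crop shows the tip (460,200) entering the D opening. I'll centre it by 2 mm and go on to the seat, then lower.

```bash
python3 -m inch '[{"delta_pos":[2,9,0],"turn":0},{"delta_pos":[0,9,0],"turn":0},{"delta_pos":[0,9,0],"turn":0},{"delta_pos":[0,9,0],"turn":0},{"delta_pos":[0,9,0],"turn":0},{"delta_pos":[0,9,0],"turn":0},{"delta_pos":[0,9,0],"turn":0},{"delta_pos":[0,0,0],"turn":0},{"delta_pos":[0,0,0],"turn":0}]'
python3 -m inch '[{"delta_pos":[0.3,0,8],"turn":0},{"delta_pos":[0.3,0,8],"turn":0},{"delta_pos":[0,0,6],"turn":0},{"delta_pos":[0,0,0],"turn":0},{"delta_pos":[0,0,0],"turn":0}]'
python3 - <<'E'
from h import *
s=arm.state();M=TW({'T_tool_cam':np.eye(4)},s);e=M@[.034,0,.053,1]*1000;print('eye',e[:3], 'bar y', -260.15-.0464*(e[0]-462.8),s["force"])
E
```

```text
time_s: 19.43
tool_pos: [0.4517, -0.2924, 0.2621]
ee_rot: [0.724, 0.69, -0.005, 0.011]
force: [-0.4, 0.3, -2.3]
width: 0.0273
grip_force: 60.1
time_s: 19.85
tool_pos: [0.4509, -0.2922, 0.2395]
ee_rot: [0.724, 0.689, -0.005, 0.01]
force: [-0.3, -0.6, -2.9]
width: 0.0273
grip_force: 60.2
eye [ 452.99505194 -259.31557506  185.80712012] bar y -259.69505040987406 [-0.2936933  -0.58616056 -2.94094205]
```

```bash
python3 -m inch '[{"delta_pos":[0,0,4],"turn":0},{"delta_pos":[0,0,0],"turn":0},{"delta_pos":[0,0,0],"turn":0}]'
python3 -m inch '[{"delta_pos":[0,0,1.5],"turn":0},{"delta_pos":[0,0,0],"turn":0},{"delta_pos":[0,0,0],"turn":0}]'
python3 -m inch '[{"delta_pos":[0,0,1],"turn":0},{"delta_pos":[0,0,0],"turn":0},{"delta_pos":[0,0,0],"turn":0}]'
```

```text
time_s: 20.1
tool_pos: [0.4515, -0.2925, 0.2363]
ee_rot: [0.724, 0.689, -0.004, 0.011]
force: [-0.5, -0.9, -2.6]
width: 0.0275
grip_force: 60.3
time_s: 20.35
tool_pos: [0.4518, -0.293, 0.2355]
ee_rot: [0.724, 0.689, -0.005, 0.012]
force: [-0.5, -0.4, 1.6]
width: 0.0272
grip_force: 60.7
time_s: 20.6
tool_pos: [0.452, -0.2933, 0.2352]
ee_rot: [0.724, 0.69, -0.005, 0.012]
force: [-0.6, -0.7, 5.9]
width: 0.027
grip_force: 61.3
```

```bash
python3 -m inch '[{"delta_pos":[0,0,0],"turn":0},{"delta_pos":[0,0,0],"turn":0},{"delta_pos":[0,0,0],"turn":0},{"delta_pos":[0,0,0],"turn":0},{"delta_pos":[0,0,0],"turn":0},{"delta_pos":[0,0,0],"turn":0},{"delta_pos":[0,0,0],"turn":0},{"delta_pos":[0,0,0],"turn":0},{"delta_pos":[0,0,0],"turn":0},{"delta_pos":[0,0,0],"turn":0},{"delta_pos":[0,0,0],"turn":0},{"delta_pos":[0,0,0],"turn":0}]' 0.3
python3 -m inch '[{"delta_pos":[0,0,0],"turn":0},{"delta_pos":[0,0,0],"turn":0},{"delta_pos":[0,0,0],"turn":0},{"delta_pos":[0,0,0],"turn":0}]' 0
python3 - <<'E'
from h import *
s=arm.state();t=s["tool_pos"]
c=arm.capture("scene");save(c,"s9.png",(200,130,320,230),6)
P=cloud(c,c["T"])*1000;m=(abs(P[...,0]-453)<22)&(abs(P[...,1]+280)<75)&(P[...,2]>25)&(P[...,2]<225);q=P[m]
for z in range(30,230,20):
    k=q[(q[:,2]>z)&(q[:,2]<z+20)]
    if len(k): print(z,len(k),k.mean(0).round(0),k.min(0).round(0),k.max(0).round(0))
E
```

```text
time_s: 21.6
tool_pos: [0.4516, -0.2925, 0.2338]
ee_rot: [0.724, 0.689, -0.004, 0.011]
force: [1.0, 0.1, 0.7]
width: 0.0596
grip_force: 0.0
time_s: 21.93
tool_pos: [0.4516, -0.2925, 0.2338]
ee_rot: [0.724, 0.689, -0.004, 0.011]
force: [-0.0, 0.2, 0.3]
width: 0.085
grip_force: 0.0
50 10 [ 453. -253.   63.] [ 450. -255.   57.] [ 456. -251.   69.]
70 20 [ 452. -257.   79.] [ 448. -263.   70.] [ 457. -250.   90.]
90 21 [ 452. -262.  100.] [ 446. -267.   91.] [ 456. -255.  109.]
110 18 [ 452. -269.  119.] [ 445. -289.  110.] [ 463. -264.  130.]
130 34 [ 461. -272.  142.] [ 447. -294.  133.] [ 465. -255.  150.]
150 97 [ 458. -257.  160.] [ 443. -294.  150.] [ 466. -222.  170.]
170 79 [ 454. -244.  179.] [ 440. -304.  170.] [ 465. -224.  190.]
190 169 [ 455. -261.  201.] [ 433. -308.  190.] [ 475. -232.  210.]
210 21 [ 452. -259.  212.] [ 440. -266.  210.] [ 463. -245.  215.]
```

View pics/s9.png

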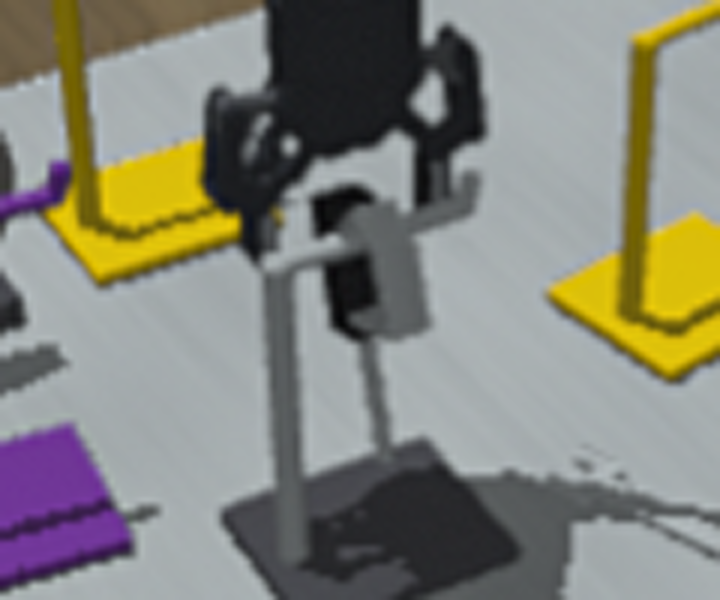

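The probe hangs freely by its handle on the grey hook (arch over the bar at about (375,215)) and the fingers are clear of it. Next: retreat, close, and go back to the lever's front side.

```bash
python3 -m inch '[{"delta_pos":[0,0,-12],"turn":0},{"delta_pos":[0,0,-20],"turn":0},{"delta_pos":[0,0,-30],"turn":0},{"delta_pos":[0,0,-30],"turn":0},{"delta_pos":[0,0,-30],"turn":0},{"delta_pos":[0,0,-30],"turn":0},{"delta_pos":[0,0,0],"turn":0}]'
python3 -m inch '[{"delta_pos":[38,-5.2,0],"turn":0},{"delta_pos":[38,-5.2,0],"turn":0},{"delta_pos":[38,-5.2,0],"turn":0},{"delta_pos":[38,-5.2,0],"turn":0},{"delta_pos":[38,-5.2,0],"turn":0},{"delta_pos":[38,-5.2,0],"turn":0},{"delta_pos":[38,-5.2,0],"turn":0},{"delta_pos":[38,-5.2,0],"turn":0},{"delta_pos":[38,-5.2,0],"turn":0},{"delta_pos":[38,-5.2,0],"turn":0},{"delta_pos":[38,-5.2,0],"turn":0},{"delta_pos":[38,-5.2,0],"turn":0}]' 1
python3 -m inch '[{"delta_pos":[38,-5.2,0],"turn":0},{"delta_pos":[38,-5.2,0],"turn":0},{"delta_pos":[38,-5.2,0],"turn":0},{"delta_pos":[38,-5.2,0],"turn":0},{"delta_pos":[0,0,0],"turn":0}]'
python3 -m inch '[{"delta_pos":[0,0,0],"turn":-7.07},{"delta_pos":[0,0,0],"turn":-7.07},{"delta_pos":[0,0,0],"turn":-7.07},{"delta_pos":[0,0,0],"turn":-7.07},{"delta_pos":[0,0,0],"turn":-7.07},{"delta_pos":[0,0,0],"turn":-7.07},{"delta_pos":[0,0,0],"turn":-7.07},{"delta_pos":[0,0,0],"turn":-7.07},{"delta_pos":[0,0,0],"turn":-7.07},{"delta_pos":[0,0,0],"turn":-7.07},{"delta_pos":[0,0,0],"turn":-7.07},{"delta_pos":[0,0,0],"turn":-7.07}]'
cat > b.py <<'E'
from h import *
s=arm.state();M=TW({'T_tool_cam':np.eye(4)},s);print(M[:3,:3].round(4).tolist(),s['qpos'].round(2),s['force'].round(1))
d=s["tool_pos"]+M[:3,2]*.065;d=d*1000-[467.8,262.4,0];print('finger tip region in box',d@[.9905,-.1374,0],d@[.1374,.9905,0],d[2])
E
python3 b.py
python3 - <<'E'
from h import *
c=arm.capture("scene");P=cloud(c,c["T"])*1000;m=(abs(P[...,0]-453)<30)&(abs(P[...,1]+265)<60)&(P[...,2]>25)&(P[...,2]<235);q=P[m]
for z in range(30,230,20):
    k=q[(q[:,2]>z)&(q[:,2]<z+20)]
    if len(k): print(z,len(k),k.mean(0).round(0))
E
```

```text
time_s: 22.57
tool_pos: [0.4518, -0.2904, 0.3924]
ee_rot: [0.724, 0.689, -0.004, 0.017]
force: [0.5, -0.3, 0.7]
width: 0.0857
grip_force: 0.0
time_s: 23.57
tool_pos: [0.4096, 0.171, 0.3752]
ee_rot: [0.724, 0.689, -0.004, 0.011]
force: [1.3, -0.8, 0.5]
width: 0.0
grip_force: 0.0
time_s: 23.98
tool_pos: [0.3961, 0.328, 0.3708]
ee_rot: [0.722, 0.692, -0.003, 0.009]
force: [0.6, 0.7, 0.2]
width: -0.0001
grip_force: 0.0
time_s: 24.98
tool_pos: [0.3971, 0.3215, 0.3715]
ee_rot: [0.067, 0.998, -0.011, 0.005]
force: [0.6, 0.1, 0.5]
width: -0.0
grip_force: 0.0
[[-0.9911, 0.1331, 0.0082], [0.1328, 0.9909, -0.0224], [-0.0112, -0.0211, -0.9997]] [ 0.56  0.15  1.51 -0.02  1.49 -0.88] [0.6 0.1 0.5]
finger tip region in box -77.45869882381085 47.41803626953996 306.5310523203858
50 9 [ 453. -244.   65.]
70 19 [ 452. -249.   79.]
90 21 [ 452. -256.   99.]
110 19 [ 454. -264.  119.]
130 35 [ 462. -268.  141.]
150 99 [ 458. -255.  161.]
170 78 [ 455. -244.  180.]
190 179 [ 454. -258.  201.]
210 22 [ 453. -258.  212.]
```

```bash
python3 -m inch '[{"delta_pos":[0,2,24],"turn":0},{"delta_pos":[0,2,24],"turn":0},{"delta_pos":[0,1,24],"turn":0},{"delta_pos":[0,1,24],"turn":0},{"delta_pos":[0,0,24],"turn":0},{"delta_pos":[0,0,22],"turn":0},{"delta_pos":[0,0,0],"turn":0},{"delta_pos":[0,0,0],"turn":0}]'; python3 b.py
python3 -m inch '[{"delta_pos":[-10,0,0],"turn":0},{"delta_pos":[-10,0,0],"turn":0},{"delta_pos":[-10,0,0],"turn":0},{"delta_pos":[-10,0,0],"turn":0},{"delta_pos":[-10,0,0],"turn":0},{"delta_pos":[-10,0,0],"turn":0},{"delta_pos":[-8,0,0],"turn":0},{"delta_pos":[-8,0,0],"turn":0},{"delta_pos":[-6,0,0],"turn":0},{"delta_pos":[-4,0,0],"turn":0},{"delta_pos":[0,0,0],"turn":0},{"delta_pos":[0,0,0],"turn":0}]'; python3 b.py
```

```text
time_s: 25.7
tool_pos: [0.3987, 0.3242, 0.229]
ee_rot: [0.07, 0.997, -0.012, 0.004]
force: [-0.1, 0.2, 0.4]
width: 0.0
grip_force: 0.0
[[-0.9901, 0.1406, 0.0063], [0.1404, 0.9898, -0.0235], [-0.0095, -0.0224, -0.9997]] [ 0.56  0.24  1.75 -0.03  1.16 -0.86] [-0.1  0.2  0.4]
finger tip region in box -76.30014262471028 50.29931823303319 164.02323885080733
time_s: 26.7
tool_pos: [0.4846, 0.3129, 0.2307]
ee_rot: [0.07, 0.998, -0.011, 0.005]
force: [-0.6, 1.1, -0.9]
width: 0.0001
grip_force: 0.0
[[-0.9903, 0.139, 0.0089], [0.1388, 0.9901, -0.022], [-0.0119, -0.0206, -0.9997]] [ 0.46  0.33  1.61 -0.03  1.2  -0.96] [-0.6  1.1 -0.9]
finger tip region in box 10.453974747843725 50.9488119756965 165.74356778395367
```

```bash
python3 -m inch '[{"delta_pos":[-2,0,0],"turn":0},{"delta_pos":[-2,0,0],"turn":0},{"delta_pos":[0,0,0],"turn":0},{"delta_pos":[0,0,0],"turn":0}]';python3 -m inch '[{"delta_pos":[-2,0,0],"turn":0},{"delta_pos":[0,0,0],"turn":0},{"delta_pos":[0,0,0],"turn":0}]'; python3 -m inch '[{"delta_pos":[-2,0,0],"turn":0},{"delta_pos":[0,0,0],"turn":0},{"delta_pos":[0,0,0],"turn":0}]'
```

```text
time_s: 27.03
tool_pos: [0.4881, 0.3124, 0.2309]
ee_rot: [0.069, 0.998, -0.011, 0.005]
force: [-0.6, -1.2, -1.3]
width: 0.0001
grip_force: 0.2
time_s: 27.28
tool_pos: [0.4887, 0.3123, 0.2308]
ee_rot: [0.07, 0.998, -0.011, 0.003]
force: [-4.8, 2.0, 2.4]
width: -0.0001
grip_force: 2.6
time_s: 27.53
tool_pos: [0.4891, 0.3122, 0.2308]
ee_rot: [0.07, 0.998, -0.011, 0.001]
force: [-9.1, 1.5, 3.7]
width: 0.0
grip_force: 4.4
```

The lever is at its on stop. I'll back off, lift, and do a final numeric check.

```bash
python3 -m inch '[{"delta_pos":[10,0,0],"turn":0},{"delta_pos":[20,0,0],"turn":0},{"delta_pos":[0,0,-30],"turn":0},{"delta_pos":[0,0,-30],"turn":0},{"delta_pos":[0,0,-30],"turn":0},{"delta_pos":[38,0,0],"turn":0},{"delta_pos":[38,0,0],"turn":0},{"delta_pos":[0,0,0],"turn":0},{"delta_pos":[0,0,0],"turn":0}]'
python3 - <<'E'
from h import *
import pickle
print(arm.state()["tool_pos"])
c=arm.capture("scene");P=cloud(c,c["T"])*1000;C0=pickle.load(open("scene.pkl","rb"));P0=cloud(C0,C0["T"])*1000
def k(P,x,y,r,z): 
    q=P[(np.hypot(P[...,0]-x,P[...,1]-y)<r)&(P[...,2]>z[0])&(P[...,2]<z[1])];return len(q),q.mean(0).round(1)
for n,a in dict(knob=(511,307,30,(155,185)),spray=(752,139,50,(60,190)),jar=(689,-167,50,(20,90)),tape=(729,-21,60,(10,40)),scriber=(485,57,30,(110,175))).items(): print(n,k(P0,*a),k(P,*a))
print("probe",k(P,453,-250,25,(60,130)))
c=arm.capture("top");P=cloud(c,c["T"])*1000;print("knob top",k(P,511,307,40,(155,185)))
E
```

```text
time_s: 28.28
tool_pos: [0.3852, 0.3286, 0.3204]
ee_rot: [0.068, 0.998, -0.01, 0.006]
force: [1.1, 0.0, -0.3]
width: 0.0002
grip_force: 0.0
[0.38522802 0.32856074 0.32039428]
knob (120, array([515.7, 311. , 172.7])) (117, array([515.7, 311.1, 172.7]))
spray (1303, array([756.9, 156.2, 142.7])) (1298, array([757.1, 156.1, 143.1]))
jar (583, array([ 698.3, -154. ,   60.1])) (586, array([ 698.2, -153.8,   59.9]))
tape (549, array([735. , -19.1,  25. ])) (547, array([735.3, -19. ,  25.1]))
scriber (206, array([488.3,  63.7, 142.4])) (205, array([488.3,  63.7, 142.4]))
probe (72, array([ 453. , -245.1,   94.2]))
knob top (60, array([511.5, 304.6, 174.6]))
```

```bash
python3 -c "
from rig import arm
print(arm.job_done())"
```

```text
the job is handed in; nothing more can be done
None
```

The job is handed in after 28 s: lever to off, reset held down about 0.75 s with the pin, probe hung on the grey hook and released, lever back to on, and the scriber, spray can, jar and roll unmoved. One risk is that joint 6 read -2.704 rad against its -2.70 limit while turning the probe, which may count as passing its range.

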